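# Switch on the bench in the right order

## Task

Switch on the bench by pressing the keys of three switch boxes gently with the fingertips, each until it is fully down: first the mains box (square key), then the dust extractor's box (large round key), then the lamp's box (long bar key). The keys stay down by themselves. Leave the spare box with the small round key and the other things alone, lift or shove nothing, and finish with the hand clear of everything.

Things in the scene. Friction and masses are not known exactly. Their poses are not given: they have to be found in the camera images.
- mains_box: the mains switch box with the square key: loose grey plastic box 72 x 72 mm, top face 36 mm above the bench board, 0.7 kg or a little more or less, on four rubber feet; origin at the centre of its underside, z up. The key stands in the middle of its top.
- mains_key (a joint): travel of the mains box's key, m: 0 = up, 0.010 = fully down; grows as it is pressed. It slides stiffly (about 3.5 N, plus about 20 N per m/s), has no return spring and stays where it is left. Its stop is hard, but the rubber cap on top gives: about 2.2 N per mm, up to 9 mm, and springs back when let go (the cap's give is not in this value).
- mains_key_top (a point): centre of the flat top of the black rubber cap of the mains box's key (34 x 34 mm square), to be pressed first. It moves with the key: 58 mm above the board when up, 48 mm when fully down and let go (still 12 mm proud of the box); while it is pressed the cap gives a little more.
- extractor_box: the extractor switch box with the large round key: loose grey plastic box 72 x 72 mm, top face 36 mm above the bench board, 0.7 kg or a little more or less, on four rubber feet; origin at the centre of its underside, z up. The key stands in the middle of its top.
- extractor_key (a joint): travel of the extractor box's key, m: 0 = up, 0.010 = fully down; grows as it is pressed. It slides stiffly (about 3.5 N, plus about 20 N per m/s), has no return spring and stays where it is left. Its stop is hard, but the rubber cap on top gives: about 2.2 N per mm, up to 9 mm, and springs back when let go (the cap's give is not in this value).
- extractor_key_top (a point): centre of the flat top of the black rubber cap of the extractor box's key (36 mm diameter disc), to be pressed second. It moves with the key: 58 mm above the board when up, 48 mm when fully down and let go (still 12 mm proud of the box); while it is pressed the cap gives a little more.
- lamp_box: the lamp switch box with the long bar key: loose grey plastic box 72 x 72 mm, top face 36 mm above the bench board, 0.7 kg or a little more or less, on four rubber feet; origin at the centre of its underside, z up. The key stands in the middle of its top.
- lamp_key (a joint): travel of the lamp box's key, m: 0 = up, 0.010 = fully down; grows as it is pressed. It slides stiffly (about 3.5 N, plus about 20 N per m/s), has no return spring and stays where it is left. Its stop is hard, but the rubber cap on top gives: about 2.2 N per mm, up to 9 mm, and springs back when let go (the cap's give is not in this value).
- lamp_key_top (a point): centre of the flat top of the black rubber cap of the lamp box's key (bar 16 mm wide (box x) and 50 mm long (box y)), to be pressed third. It moves with the key: 58 mm above the board when up, 48 mm when fully down and let go (still 12 mm proud of the box); while it is pressed the cap gives a little more.
- spare_box: the spare switch box with the small round key: loose grey plastic box 72 x 72 mm, top face 36 mm above the bench board, 0.7 kg or a little more or less, on four rubber feet; origin at the centre of its underside, z up. The key stands in the middle of its top.
- spare_key (a joint): travel of the spare box's key, m: 0 = up, 0.010 = fully down; grows as it is pressed. It slides stiffly (about 3.5 N, plus about 20 N per m/s), has no return spring and stays where it is left. Its stop is hard, but the rubber cap on top gives: about 2.2 N per mm, up to 9 mm, and springs back when let go (the cap's give is not in this value).
- spare_key_top (a point): centre of the flat top of the black rubber cap of the spare box's key (16 mm diameter disc, much smaller than the extractor's), to be left alone. It moves with the key: 58 mm above the board when up, 48 mm when fully down and let go (still 12 mm proud of the box); while it is pressed the cap gives a little more.
- round_tin: bystander: round tin with screws, 89 mm wide, 29 mm high, loose on the board; origin at the centre of its underside.
- sanding_block: bystander: sanding block, 64 x 112 x 36 mm, loose on the board, long side along its y axis; origin at the centre of its underside.
- offcut_long: bystander: wood offcut, 45 x 130 x 30 mm, loose on the board, long side along its y axis; origin at the centre of its underside. It lies near the left edge of the board; further left stands a tall rack with a tray cabinet, its nearest corner post about 0.33 m ahead of the robot's base and 0.40 m to the left, higher than 0.5 m: keep the arm and hand clear of it (from the left, draw in to about 0.43 m from the base axis and swing past).
- offcut_short: bystander: wood offcut, 60 x 90 x 22 mm, loose on the board, long side along its y axis; origin at the centre of its underside.
Things that resemble listed ones, but are neither listed nor needed, are in the scene too. Leave any brown look-alike of the lamp_box alone.

How it is judged:
On the way, in this order (a step that is already met when the one before it is completed fails the run):
1. the square key of the mains box is down (within 3 mm of its stop) (value of joint mains_key above 0.007 m), for 0.2 s.
2. the large round key of the extractor box is down (within 3 mm of its stop) (value of joint extractor_key above 0.007 m), for 0.2 s.
3. the long bar key of the lamp box is down (within 3 mm of its stop) (value of joint lamp_key above 0.007 m), for 0.2 s.
At the end, for the whole second after the job is handed in: The square, large round and long bar keys, pressed in that order, are each within 3 mm of fully down; the small round key is still up (under 3 mm of travel); every switch box stands upright, at rest, within 30 mm of where it stood, and the sanding block, offcuts and tin within 20 mm (value of joint each of mains_key, extractor_key, lamp_key above 0.007 m and value of joint spare_key below 0.003 m and distance of each of mains_box, extractor_box, lamp_box, spare_box from where it was at the start of the episode below 0.03 m and angle between each of mains_box, extractor_box, lamp_box, spare_box's own z axis and vertical below 0.1 rad and linear speed of each of mains_box, extractor_box, lamp_box, spare_box below 0.02 m/s and distance of each of round_tin, sanding_block, offcut_long, offcut_short from where it was at the start of the episode below 0.02 m); the robot touches nothing.
It fails at once if the extractor's key goes down before the mains key is down, or the lamp's before the extractor's ((value of joint extractor_key above 0.004 m and value of joint mains_key below 0.007 m) or (value of joint lamp_key above 0.004 m and value of joint extractor_key below 0.007 m)).
It fails at once if the spare box's key is pressed (value of joint spare_key above 0.003 m).
It fails at once if a switch box is pressed or struck with more than 35 N (contact force between any of the arm, the fingers and mains_box above 35 N or contact force between any of the arm, the fingers and extractor_box above 35 N or contact force between any of the arm, the fingers and lamp_box above 35 N or contact force between any of the arm, the fingers and spare_box above 35 N).
It fails at once if a switch box is lifted (10 mm), tipped, or shoved more than 30 mm (height (world z) of any of mains_box, extractor_box, lamp_box, spare_box above 0.01 m or angle between any of mains_box, extractor_box, lamp_box, spare_box's own z axis and vertical above 0.2 rad or distance of any of mains_box, extractor_box, lamp_box, spare_box from where it was at the start of the episode above 0.03 m).
It fails at once if the sanding block, an offcut or the tin is moved by more than 20 mm (distance of any of round_tin, sanding_block, offcut_long, offcut_short from where it was at the start of the episode above 0.02 m).
It also fails if it takes over 48 s, if anything falls off the work surface, if the arm or the gripper's body presses on something with over 40 N, if the wrist force passes 120 N, or if a joint passes its speed limit or range.

## Robot

A 7-joint arm with a two-finger parallel gripper is mounted at the origin on a cart in front of the work surface, level with it; the furniture and walls round the work are solid. World frame = base frame: x ahead of the robot, y to its left, z up, the work surface at z = 0. Lengths are in m, angles in rad, forces in N, time in s.
With the tool pointing down it reaches from about 0.425 to 0.875 m from the base axis. Payload 4.7 kg.
Tool frame: the origin (TCP) lies on the centre line of the jaws, within the pads' length; the fingertips stand 22 mm ahead of it and the grasp point (between the pads) lies 3 mm ahead of it (env.nose_length is the distance from the TCP to the fingertips, in m); x points along the fingers, z is the direction in which the jaws open and shut, and the axes are right-handed (so a half turn about x gives the same grasp; the last joint's range is limited). The gripper opens to 87 mm and grips with 3 to 60 N. Pads are 19 mm wide; open, the fingers measure 117 mm over their backs; the gripper's body (75 mm by 190 mm) begins 51 mm behind the grasp point.
Start: joints at [-1.235, 0.321, -0.07, 1.45, 0.023, 1.371, -0.057], TCP at [0.206, 0.617, 0.245] pointing down, gripper open.
Joint ranges: [-2.86, 2.86], [-0.3, 2.09], [-1.38, 1.24], [0.06, 2.45], [-1.56, 4.7], [0.09, 2.05], [-2.69, 2.69]. Speed limits (rad/s): [2.57, 2.57, 3.14, 3.14, 3.14, 3.14, 3.14].

## Interface

Orientations are given as a unit quaternion [x, y, z, w].
In Python, from plant import read_state, vision, job, env gives the robot as it stands. The module is installed in compiled form; this text tells all that it offers.
- The arm moves only by the tool drive_tool, never from a script. Its argument "steps" is a list of rows, each a list of 7 numbers: the closure in counts, from 0 (fully open) to 255 (shut), then the shift along the world's x, y, z in m, then the turn, a rotation vector about the world's x, y, z in degrees. In form: [[grip, dx, dy, dz, ax, ay, az], ...]. A call has 1 to 12 rows; each row shifts and turns the commanded pose from where the row before left it; what a row does not reach is not made up. A row lasts 1/8 s, in which the tool goes at most 62.5 mm and 10.7 degrees, less where a joint would pass 70% of its speed; a pose out of reach is approached as far as the arm can. A call with a gripper value outside its range is refused whole. The fingers move at their own pace and stop on an object; "grip_force" is the grip in N (left out, the last holds). Time passes only in rows, so rows that do not move let the fingers close. It gives the time, the measured TCP pose, the force and the opening at its end, in the units of the state.
- read_state(): the state, without advancing time (a new reading comes with each control period).
- vision.read_camera(name): name is "scene" or "top" or "wrist"; returns a dict with "pixels" (384x512x3 uint8, red, green, blue), "z_map" (384x512 float32, m along the optical axis (not along the pixel's ray), 0 where there is no reading), "fx", "fy", "cx", "cy" (pixels), "k1" (the pictures are not rectified: a ray, as slopes to the right and down, at radius r is drawn at 1 + k1 r^2 times it, then the intrinsics apply), "R" (3x3) and "t" (3): a world point X has camera coordinates R X + t; the wrist camera has in their place "tool_from_camera" (4x4, takes a point from camera to tool coordinates, whose origin is the TCP and whose axes are the tool frame's). Camera axes: x right, y down, z forward; pixel columns grow to the right and rows downward; lengths in m; the calibration is good to about 2 mm. A picture is of the moment at which its call begins: read the wrist's pose just before it.
- job.hand_in(): hands the job in, once; it reports no verdict.
The state is a dict: "time": time; "q": joint angles; "dq": joint speeds; "joint_efforts": joint torques, N m; "tool_pos": TCP position; "ee_rot": TCP orientation; "ft_force": force on the tool from outside, world axes, zero at the start; "ft_torque": the same for the moment, N m; "gripper_width": finger opening in m.
Only numpy, scipy, OpenCV 4.12 (cv2) and the standard library are available. Lean on these libraries where they do the work, as an engineer would, in place of code of your own. Each camera call takes 0.05 s, during which the arm holds its last target.

## Working session

There is one attempt and no reset: what is moved stays moved. The work goes in short steps, Python scripts to look and compute and a tool call to move; the robot and the scene stay as the last step left them, time stands still between calls to the robot, and variables do not carry over. Pictures are saved under pics/ and viewed, and the job is handed in when it is done.

Besides the shell and the picture viewer there is one more tool, called after "Call:" by a JSON object that holds its "method" and its "body". drive_tool: Moves the arm, as the interface text tells. Its arguments: {"type":"object","properties":{"steps":{"type":"array","items":{"type":"array","items":{"type":"number"}}},"grip_force":{"type":"number"}},"required":["steps"]}

```bash
mkdir -p pics; cat > h.py <<'E'
import numpy as np, cv2, pickle
from plant import read_state, vision, job, env
def snap(n,tag):
    s=read_state(); d=vision.read_camera(n); d['s']=s
    pickle.dump(d,open(f'pics/{tag}.pkl','wb')); cv2.imwrite(f'pics/{tag}.png',cv2.cvtColor(d['pixels'],cv2.COLOR_RGB2BGR)); return d
def load(tag): return pickle.load(open(f'pics/{tag}.pkl','rb'))
def ray(d,u,v):
    K=np.array([[d['fx'],0,d['cx']],[0,d['fy'],d['cy']],[0,0,1.]])
    p=cv2.undistortPoints(np.array([[[u,v]]],float),K,np.array([d['k1'],0,0,0.]))[0,0]
    return np.array([p[0],p[1],1.])
def at_z(d,u,v,z):
    r=ray(d,u,v); R=d['R'];t=d['t']; o=-R.T@t; w=R.T@r
    return o+w*(z-o[2])/w[2]
def at_d(d,u,v):
    r=ray(d,u,v)*np.median(d['z_map'][int(v)-1:int(v)+2,int(u)-1:int(u)+2]); return d['R'].T@(r-d['t'])
def crop(tag,x0,y0,x1,y1,k,out):
    im=cv2.imread(f'pics/{tag}.png')[y0:y1,x0:x1]; cv2.imwrite(f'pics/{out}.png',cv2.resize(im,None,fx=k,fy=k,interpolation=cv2.INTER_CUBIC))
E
python3 - <<'E'
from h import *
print(read_state(), env.nose_length)
for n in('top','scene'):
    d=snap(n,n+'0'); print(n,d['fx'],d['k1'],-d['R'].T@d['t'])
E
```

```text
{'time': 0.0, 'q': array([-1.23491465,  0.32186993, -0.07010366,  1.45167917,  0.02257841,
        1.37077901, -0.05687882]), 'dq': array([-0.00130281,  0.00087007, -0.00104605,  0.00140687, -0.00028907,
       -0.00039389, -0.00183018]), 'joint_efforts': array([-4.84288521e-04, -4.91303623e+01, -4.04192191e-01, -3.12518585e+01,
       -6.37948955e-02,  4.42772184e-02,  1.90693208e-04]), 'tool_pos': array([0.20543331, 0.61614542, 0.24342903]), 'ee_rot': array([-0.41388484,  0.57417146,  0.41303971,  0.57308348]), 'ft_force': array([0.06715041, 0.01656933, 0.19959855]), 'ft_torque': array([-0.04663532,  0.0168403 , -0.00915199]), 'gripper_width': 0.08692416130333375} 0.022
top 438.65961373674423 -0.037604285240863046 [ 0.48843826 -0.01610486  1.26324668]
scene 462.54366100770363 -0.14859732727507283 [ 0.07587608 -0.86439895  0.87026958]
```

View pics/top0.png

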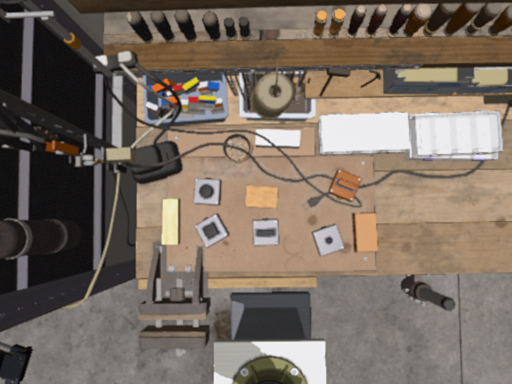

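View pics/scene0.png

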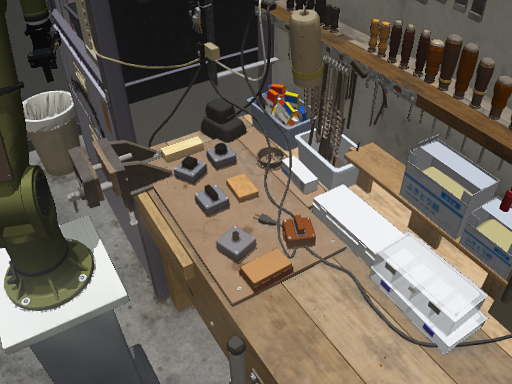

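The top view shows four grey boxes: large round at about (207,191), square at (211,230), bar at (265,232) and small round at (328,240). The brown look-alike is at (345,184). I'll enlarge these.

```bash
python3 - <<'E'
from h import *
crop('top0',185,165,365,260,4,'c1')
crop('top0',185,165,285,255,8,'c2')
E
```

```text
(no output)
```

View pics/c1.png

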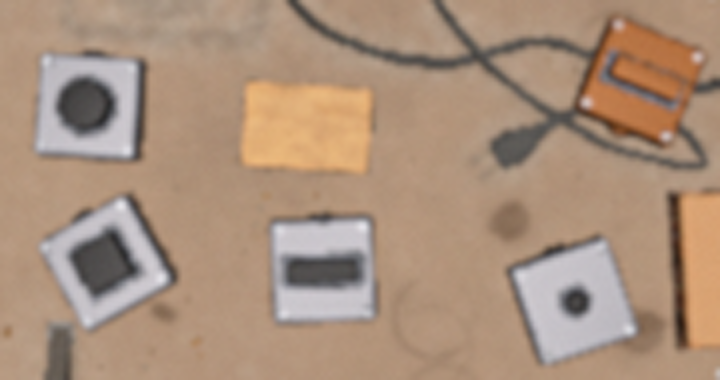

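View pics/c2.png

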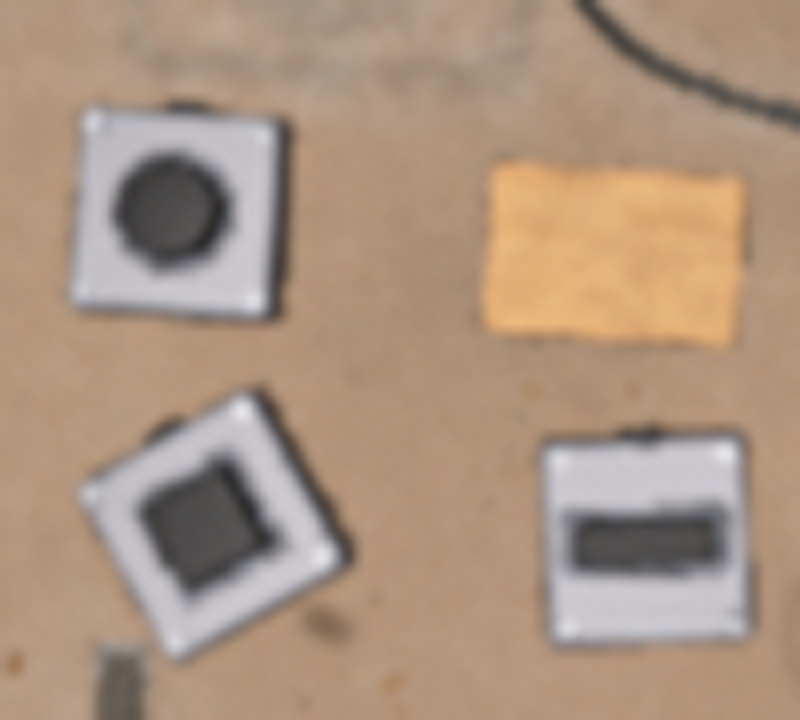

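```bash
python3 - <<'E'
from h import *
d=load('top0')
f=lambda x,y:((x+.5)/8-.5+185,(y+.5)/8-.5+165)
c={'round':[(167,207),[(95,115),(272,125),(260,305),(80,298)]],'square':[(203,527),[(243,405),(95,492),(328,553),(178,645)]],'bar':[(645,541),[(558,450),(728,450),(738,625),(565,630)]]}
for k,(p,cs) in c.items():
    print(k,at_z(d,*f(*p),.058).round(4),'depth',at_d(d,*f(*p)).round(4),'box',np.mean([at_z(d,*f(*q),.036) for q in cs],0).round(4))
print('board',at_d(d,*f(400,430)).round(4), at_d(d,*f(400,230)).round(4), 'block',at_d(d,365,232))
E
```

```text
round [0.5759 0.1671 0.058 ] depth [0.5761 0.1674 0.0564] box [0.5762 0.1671 0.036 ]
square [0.4655 0.1554 0.058 ] depth [0.4655 0.1555 0.0576] box [0.4662 0.1558 0.036 ]
bar [0.4587 0.0036 0.058 ] depth [0.4587 0.0036 0.0586] box [0.4589 0.0032 0.036 ]
board [ 0.4983  0.0923 -0.0008] [ 0.5705  0.0915 -0.0006] block [ 0.45450049 -0.27394797  0.03298349]
```

```bash
python3 - <<'E'
from h import *
from scipy.spatial.transform import Rotation as Ro
d=load('top0'); s=d['s']
print(Ro.from_quat(s['ee_rot']).as_matrix().round(3))
Z=d['z_map']; v,u=np.mgrid[0:384,0:512]
K=np.array([[d['fx'],0,d['cx']],[0,d['fy'],d['cy']],[0,0,1.]])
p=cv2.undistortPoints(np.stack([u,v],-1).reshape(-1,1,2).astype(float),K,np.array([d['k1'],0,0,0.]))[:,0]
P=(np.c_[p,np.ones(len(p))]*Z.reshape(-1,1)-d['t'])@d['R']
P=P[Z.ravel()>0]
# height grid 5cm
for xi in np.arange(.8,-.11,-.05):
    row=[]
    for yi in np.arange(.75,-.26,-.05):
        m=(abs(P[:,0]-xi)<.025)&(abs(P[:,1]-yi)<.025); row.append('%5.2f'%P[m,2].max() if m.any() else '  .  ')
    print('%.2f'%xi,*row)
snap('wrist','w0')
E
```

```text
[[-0.001 -0.949  0.316]
 [-0.002  0.316  0.949]
 [-1.    -0.    -0.002]]
0.80   .     .     .     .     .     .    0.08  0.61  0.43  0.45  0.70  0.70  0.69  0.69  0.68  0.68  0.68  0.68  0.67  0.67  0.67
0.75   .     .     .     .     .     .    0.08  0.60  0.73  0.80  0.79  0.42  0.09  0.14  0.34  0.50  0.55  0.08  0.08  0.05  0.05
0.70   .     .     .     .     .     .    0.08  0.60  0.68  0.24  0.24  0.19  0.16  0.14  0.10  0.51  0.53  0.05  0.05  0.05  0.05
0.65   .     .     .     .     .     .    0.09  0.64  0.71  0.75  0.18  0.16  0.01  0.04  0.06  0.04  0.05  0.03  0.01  0.04  0.01
0.60   .     .     .     .     .     .    0.09  0.64  0.73  0.75  0.02  0.06  0.06  0.01  0.03  0.03  0.03  0.02  0.01  0.06  0.06
0.55   .     .     .     .     .     .    0.09  0.59  0.27  0.03  0.03  0.06  0.06  0.01  0.03  0.03  0.03  0.02  0.03  0.04  0.06
0.50   .     .     .     .     .     .    0.09  0.59  0.69  0.04  0.04  0.04  0.06  0.04  0.04  0.04  0.04  0.02  0.02  0.04  0.04
0.45   .     .     .     .     .     .    0.08  0.58  0.70  0.04  0.04  0.04  0.06  0.04  0.06  0.06  0.04  0.
[... 764 characters left out ...]
  0.01  0.01  0.01  0.01  0.01 -0.72 -0.80
0.10 -0.79 -0.80 -0.80 -0.81   .     .     .     .     .   -0.81  0.03 -0.73  0.01  0.01  0.04  0.03  0.04  0.02  0.01 -0.71 -0.80
0.05 -0.80 -0.80 -0.80 -0.80 -0.81 -0.80 -0.80 -0.81 -0.80 -0.80 -0.80 -0.72  0.01  0.02  0.08  0.09  0.08  0.02  0.01 -0.71 -0.80
-0.00 -0.80 -0.80 -0.80 -0.80 -0.80 -0.81 -0.80 -0.81 -0.81 -0.80 -0.80 -0.72 -0.70   .     .     .     .     .   -0.71 -0.71 -0.80
-0.05 -0.80 -0.80 -0.80 -0.81   .     .     .     .     .   -0.80 -0.80 -0.72 -0.71   .     .     .     .     .   -0.71 -0.72 -0.80
-0.10 -0.80 -0.80 -0.80 -0.80 -0.80 -0.80 -0.80 -0.81 -0.80 -0.80 -0.81   .     .     .     .     .     .     .     .     .   -0.80
```

View pics/w0.png

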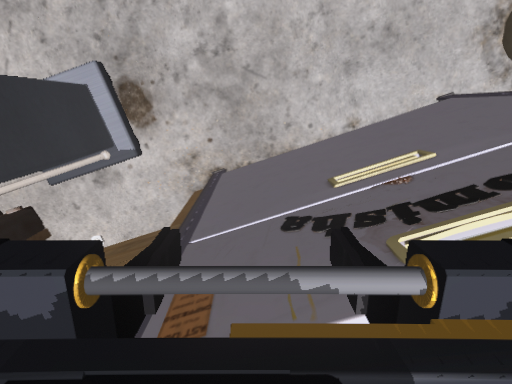

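Call:
{"method": "drive_tool", "body": {"steps": [[255,-0.0135,-0.0405,0,0,0,0],[255,-0.0135,-0.0405,0,0,0,0],[255,-0.0135,-0.0405,0,0,0,0],[255,-0.0135,-0.0405,0,0,0,0],[255,-0.0135,-0.0405,0,0,0,0],[255,0,0,0,0,0,0]], "grip_force": 10}}

```text
time: 0.9
tool_pos: [0.1375, 0.412, 0.2446]
ee_rot: [-0.414, 0.574, 0.413, 0.574]
ft_force: [0.3, -0.2, 0.1]
gripper_width: 0.0349
```

Call:
{"method": "drive_tool", "body": {"steps": [[255,0,0,0,0,0,-9],[255,0,0,0,0,0,-9],[255,0,0,0,0,0,-9],[255,0,0,0,0,0,-9],[255,0,0,0,0,0,-9],[255,0,0,0,0,0,-9],[255,0,0,0,0,0,-9],[255,0,0,0,0,0,-9],[255,0,0,0,0,0,-9],[255,0,0,0,0,0,-9],[255,0,0,0,0,0,0]]}}

```text
time: 2.28
tool_pos: [0.1383, 0.4148, 0.2444]
ee_rot: [0.113, 0.698, -0.113, 0.698]
ft_force: [-0.1, 0.2, 1.0]
gripper_width: 0.0
```

```bash
python3 - <<'E'
from h import *
s=read_state(); print(s['q'].round(2),s['tool_pos'],s['gripper_width'])
p=s['tool_pos']; r0=np.hypot(p[0],p[1]); a0=np.degrees(np.arctan2(p[1],p[0])); print(r0,a0)
A=np.linspace(a0,18.5,10); xy=np.c_[np.cos(np.radians(A)),np.sin(np.radians(A))]*np.linspace(r0,.434,10)[:,None]
print(np.diff(xy,axis=0).round(4),np.diff(A))
E
```

```text
[-1.11 -0.13 -0.18  1.94 -0.02  1.33 -1.61] [0.13834601 0.41476086 0.24444581] 3.6038969350848785e-05
0.43722556013133446 71.5535657962795
[[ 0.0417 -0.0167]
 [ 0.0397 -0.0209]
 [ 0.0374 -0.0249]
 [ 0.0346 -0.0285]
 [ 0.0314 -0.0319]
 [ 0.028  -0.0349]
 [ 0.0242 -0.0376]
 [ 0.0202 -0.0399]
 [ 0.016  -0.0417]] [-5.89484064 -5.89484064 -5.89484064 -5.89484064 -5.89484064 -5.89484064
 -5.89484064 -5.89484064 -5.89484064]
```

Call:
{"method": "drive_tool", "body": {"steps": [[255,0.0415,-0.0167,0,0,0,-6],[255,0.0397,-0.021,0,0,0,-6],[255,0.0374,-0.025,0,0,0,-6],[255,0.0346,-0.0285,0,0,0,-6],[255,0.0314,-0.032,0,0,0,-6],[255,0.028,-0.035,0,0,0,-6],[255,0.0242,-0.0376,0,0,0,-6],[255,0.0202,-0.04,0,0,0,-6],[255,0.016,-0.0417,0,0,0,-6],[255,0,0,0,0,0,0]]}}

```text
time: 3.52
tool_pos: [0.4127, 0.1334, 0.2448]
ee_rot: [0.419, 0.569, -0.419, 0.57]
ft_force: [-0.8, 1.1, 0.9]
gripper_width: 0.0006
```

```bash
python3 - <<'E'
from h import *
from scipy.spatial.transform import Rotation as Ro
s=read_state(); print(s['q'].round(2),s['tool_pos'],s['ft_force'],Ro.from_quat(s['ee_rot']).as_matrix().round(3))
d=snap('wrist','w1'); snap('top','top1')
E
```

```text
[-0.68 -0.16  0.27  1.96  0.04  1.34 -1.69] [0.412738   0.13340397 0.2447513 ] [-0.82036092  1.11838108  0.86110648] [[ 0.001  0.955  0.298]
 [-0.     0.298 -0.955]
 [-1.     0.     0.001]]
```

View pics/w1.png

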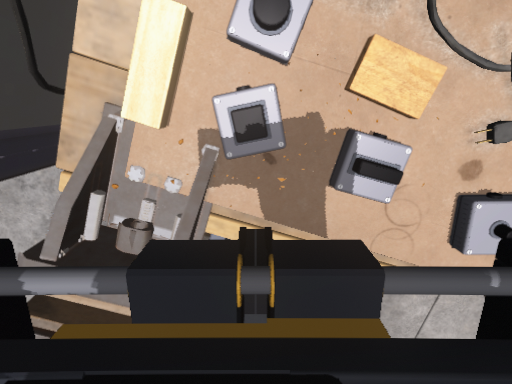

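View pics/top1.png

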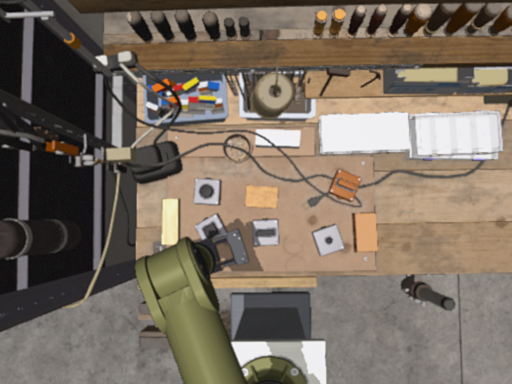

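The wrist view shows the square key at about (250,124), the bar key at (377,172) and the round key at (271,8). I'll check these against the top-camera positions.

```bash
python3 - <<'E'
from h import *
from scipy.spatial.transform import Rotation as Ro
d=load('w1'); s=d['s']; T=d['tool_from_camera']; R=Ro.from_quat(s['ee_rot']).as_matrix()
M=R@T[:3,:3]; o=R@T[:3,3]+s['tool_pos']; d['R']=M.T; d['t']=-M.T@o
for u,v in[(250,124),(377,172),(271,9)]: print(at_z(d,u,v,.058).round(4))
E
```

```text
[0.4659 0.1569 0.058 ]
[0.4581 0.0093 0.058 ]
[0.5726 0.1689 0.058 ]
```

Call:
{"method": "drive_tool", "body": {"steps": [[255,0.0265,0.0115,-0.029,0,0,0],[255,0.0265,0.0115,-0.029,0,0,0],[255,0,0,-0.029,0,0,0],[255,0,0,-0.029,0,0,0],[255,0,0,-0.029,0,0,0],[255,0,0,0,0,0,0],[255,0,0,0,0,0,0]]}}

```text
time: 4.5
tool_pos: [0.4645, 0.1609, 0.1005]
ee_rot: [0.418, 0.571, -0.417, 0.571]
ft_force: [-0.2, 0.2, 0.7]
gripper_width: 0.0002
```

```bash
python3 - <<'E'
from h import *
s=read_state(); print(s['tool_pos'],s['ft_force'])
snap('wrist','w2'); snap('scene','s2'); crop('s2',150,110,300,260,4,'s2c')
E
```

```text
[0.4645379  0.16085184 0.10050351] [-0.22945444  0.20077662  0.66458536]
```

View pics/w2.png

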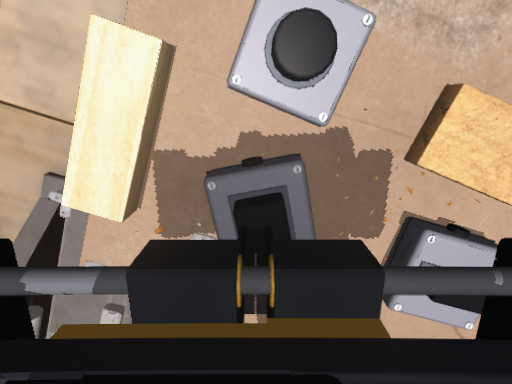

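View pics/s2c.png

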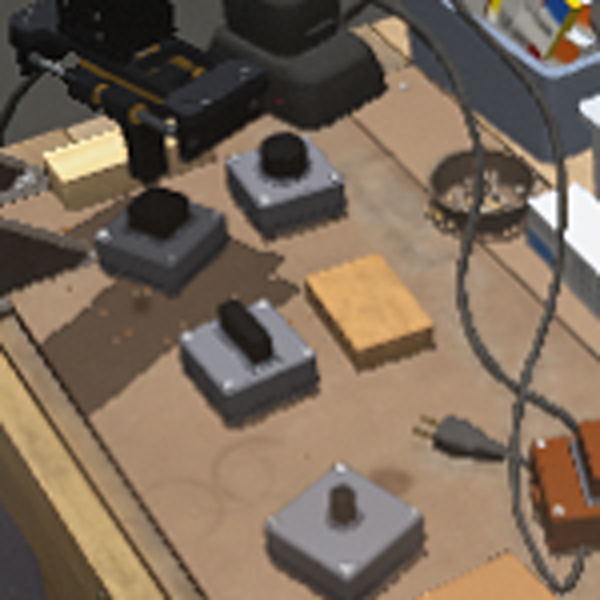

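Call:
{"method": "drive_tool", "body": {"steps": [[255,0.001,-0.005,-0.008,0,0,0],[255,0,0,-0.006,0,0,0],[255,0,0,-0.003,0,0,0],[255,0,0,-0.003,0,0,0],[255,0,0,-0.003,0,0,0],[255,0,0,-0.003,0,0,0],[255,0,0,-0.003,0,0,0],[255,0,0,0,0,0,0]]}}

```text
time: 5.6
tool_pos: [0.465, 0.1546, 0.0704]
ee_rot: [0.418, 0.57, -0.418, 0.57]
ft_force: [-1.7, -1.4, 2.9]
gripper_width: 0.0002
```

Call:
{"method": "drive_tool", "body": {"steps": [[255,0,0,-0.002,0,0,0],[255,0,0,-0.002,0,0,0],[255,0,0,0,0,0,0],[255,0,0,0,0,0,0]]}}

```text
time: 6.1
tool_pos: [0.4651, 0.1546, 0.067]
ee_rot: [0.418, 0.571, -0.418, 0.57]
ft_force: [-2.8, -0.3, 7.4]
gripper_width: 0.0008
```

Call:
{"method": "drive_tool", "body": {"steps": [[255,0,0,-0.001,0,0,0],[255,0,0,-0.001,0,0,0],[255,0,0,0,0,0,0],[255,0,0,0,0,0,0]]}}

```text
time: 6.6
tool_pos: [0.4652, 0.1546, 0.0654]
ee_rot: [0.418, 0.571, -0.418, 0.57]
ft_force: [-4.2, -2.1, 9.2]
gripper_width: 0.0004
```

Call:
{"method": "drive_tool", "body": {"steps": [[255,0,0,0.015,0,0,0],[255,0,0,0.03,0,0,0],[255,0.0365,0.004,0,0,0,0],[255,0.0365,0.004,0,0,0,0],[255,0.0365,0.004,0,0,0,0],[255,0,0,-0.008,0,0,0],[255,0,0,0,0,0,0],[255,0,0,0,0,0,0]]}}

```text
time: 7.6
tool_pos: [0.5735, 0.1667, 0.1014]
ee_rot: [0.418, 0.571, -0.418, 0.57]
ft_force: [-0.2, 0.1, 0.2]
gripper_width: 0.0008
```

```bash
python3 - <<'E'
from h import *
s=read_state(); print(s['tool_pos'],s['ft_force'])
snap('wrist','w3'); snap('scene','s3'); crop('s3',150,110,300,260,4,'s3c')
E
```

```text
[0.57352127 0.16672124 0.10144402] [-0.15621815  0.05477011  0.18521677]
```

View pics/w3.png

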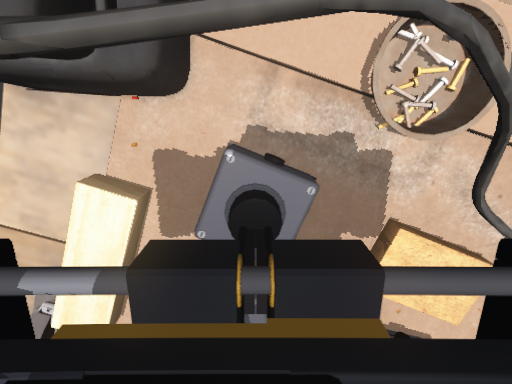

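View pics/s3c.png

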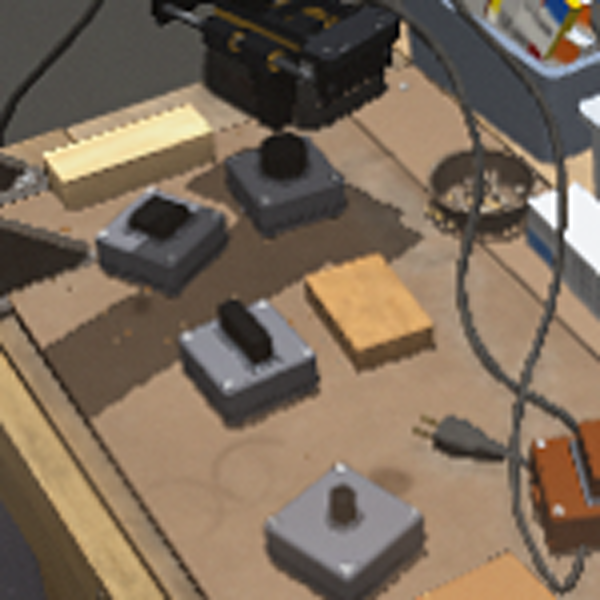

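The mains key now stands visibly lower, and the fingertips are over the large round key. Next I press it.

Call:
{"method": "drive_tool", "body": {"steps": [[255,0.002,0,-0.008,0,0,0],[255,0,0,-0.006,0,0,0],[255,0,0,-0.003,0,0,0],[255,0,0,-0.003,0,0,0],[255,0,0,-0.003,0,0,0],[255,0,0,-0.003,0,0,0],[255,0,0,-0.003,0,0,0],[255,0,0,-0.003,0,0,0],[255,0,0,0,0,0,0]]}}

```text
time: 8.82
tool_pos: [0.5767, 0.1666, 0.0694]
ee_rot: [0.418, 0.57, -0.418, 0.571]
ft_force: [-1.7, -1.1, 2.4]
gripper_width: 0.0004
```

Call:
{"method": "drive_tool", "body": {"steps": [[255,0,0,-0.002,0,0,0],[255,0,0,0,0,0,0],[255,0,0,0,0,0,0]]}}

```text
time: 9.2
tool_pos: [0.5767, 0.1666, 0.0679]
ee_rot: [0.418, 0.57, -0.418, 0.57]
ft_force: [-1.7, -0.9, 5.3]
gripper_width: 0.0007
```

Call:
{"method": "drive_tool", "body": {"steps": [[255,0,0,-0.002,0,0,0],[255,0,0,-0.001,0,0,0],[255,0,0,0,0,0,0],[255,0,0,0,0,0,0]]}}

```text
time: 9.7
tool_pos: [0.5767, 0.1667, 0.0657]
ee_rot: [0.418, 0.571, -0.418, 0.57]
ft_force: [-5.1, -1.9, 9.4]
gripper_width: 0.0003
```

Call:
{"method": "drive_tool", "body": {"steps": [[255,0,0,0.015,0,0,0],[255,0,0,0.035,0,0,0],[255,-0.0235,-0.0325,0,0,0,-3],[255,-0.0235,-0.0325,0,0,0,-3],[255,-0.0235,-0.0325,0,0,0,-4],[255,-0.0235,-0.0325,0,0,0,-4],[255,-0.0235,-0.0325,0,0,0,-4],[255,0,0,-0.013,0,0,0],[255,0,0,0,0,0,0],[255,0,0,0,0,0,0]]}}

```text
time: 10.95
tool_pos: [0.4597, 0.0051, 0.1017]
ee_rot: [-0.501, -0.498, 0.501, -0.499]
ft_force: [-0.4, -0.2, -0.2]
gripper_width: 0.0006
```

```bash
python3 - <<'E'
from h import *
s=read_state(); print(s['tool_pos'],s['ft_force'],s['q'].round(2))
snap('wrist','w4'); snap('scene','s4'); crop('s4',150,110,300,260,4,'s4c')
E
```

```text
[0.45969766 0.00505598 0.1016756 ] [-0.38742236 -0.17774054 -0.23762243] [-0.52  0.04  0.46  2.09 -0.02  1.02 -1.63]
```

View pics/w4.png

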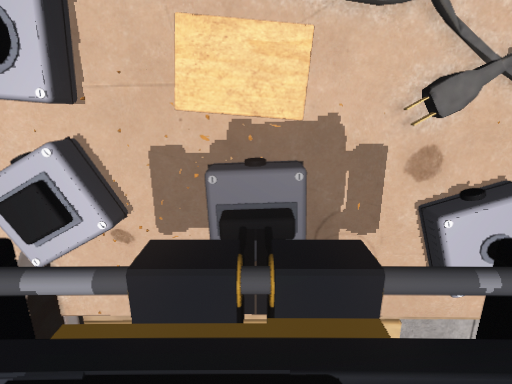

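View pics/s4c.png

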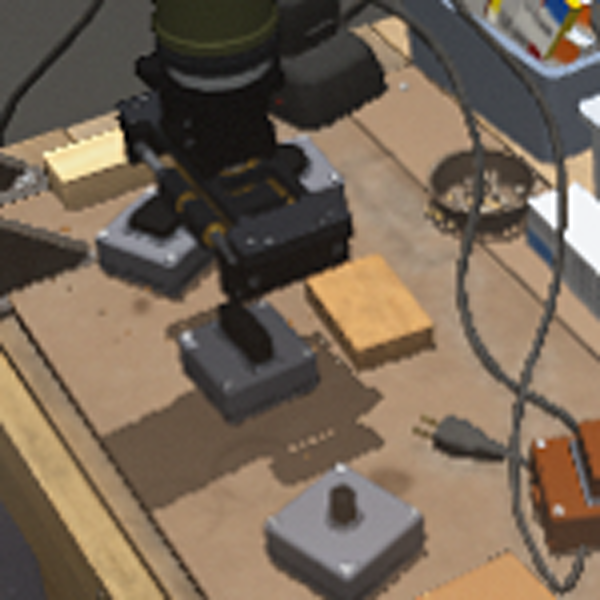

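Call:
{"method": "drive_tool", "body": {"steps": [[255,0,0,-0.008,0,0,0],[255,0,0,-0.006,0,0,0],[255,0,0,-0.003,0,0,0],[255,0,0,-0.003,0,0,0],[255,0,0,-0.003,0,0,0],[255,0,0,-0.003,0,0,0],[255,0,0,-0.003,0,0,0],[255,0,0,-0.003,0,0,0],[255,0,0,0,0,0,0]]}}

```text
time: 12.18
tool_pos: [0.4591, 0.0041, 0.0694]
ee_rot: [-0.502, -0.498, 0.502, -0.498]
ft_force: [-1.9, -0.1, 3.4]
gripper_width: 0.0003
```

Call:
{"method": "drive_tool", "body": {"steps": [[255,0,0,-0.002,0,0,0],[255,0,0,0,0,0,0],[255,0,0,0,0,0,0]]}}

```text
time: 12.55
tool_pos: [0.4592, 0.0041, 0.0678]
ee_rot: [0.502, 0.498, -0.502, 0.498]
ft_force: [-1.6, -0.1, 4.8]
gripper_width: 0.0003
```

Call:
{"method": "drive_tool", "body": {"steps": [[255,0,0,-0.002,0,0,0],[255,0,0,-0.001,0,0,0],[255,0,0,0,0,0,0],[255,0,0,0,0,0,0]]}}

```text
time: 13.05
tool_pos: [0.4592, 0.0041, 0.0654]
ee_rot: [0.502, 0.498, -0.502, 0.498]
ft_force: [-3.6, 0.6, 10.9]
gripper_width: 0.0009
```

Call:
{"method": "drive_tool", "body": {"steps": [[255,0,0,0.015,0,0,0],[255,0,0,0.04,0,0,0],[255,0,0,0.04,0,0,0],[255,0,0,0.04,0,0,0],[255,0,0,0.04,0,0,0],[255,0,0,0,0,0,0],[255,0,0,0,0,0,0]]}}

```text
time: 13.92
tool_pos: [0.4587, 0.0042, 0.2391]
ee_rot: [-0.502, -0.498, 0.502, -0.498]
ft_force: [-0.2, -0.3, -0.5]
gripper_width: 0.0006
```

```bash
python3 - <<'E'
from h import *
s=read_state(); print(s['tool_pos'],s['ft_force'])
snap('wrist','w5'); snap('scene','s5'); snap('top','top5'); crop('s5',150,110,300,260,4,'s5c')
E
```

```text
[0.45871526 0.00417978 0.23910691] [-0.22707193 -0.33335122 -0.53616619]
```

View pics/w5.png

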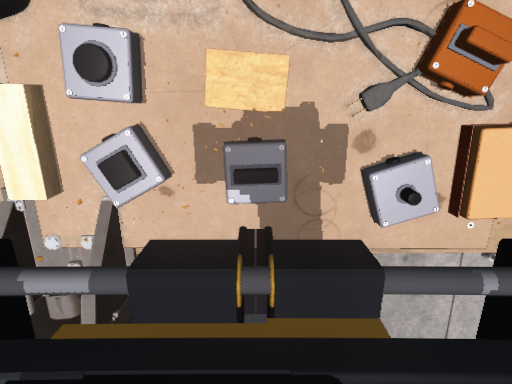

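View pics/s5c.png

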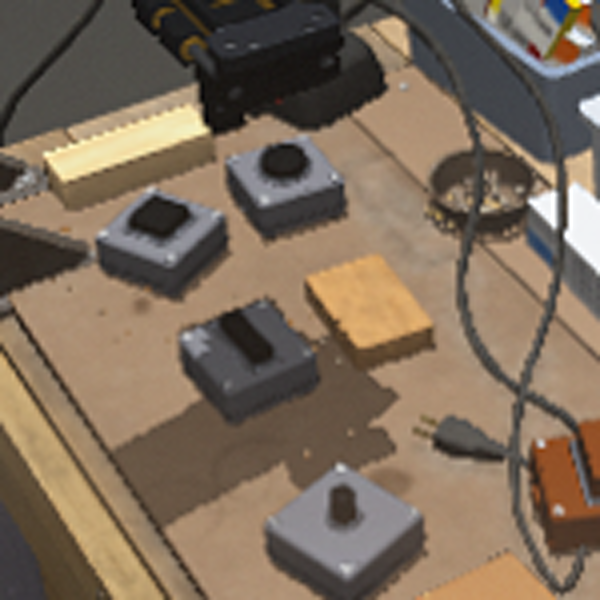

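View pics/top5.png

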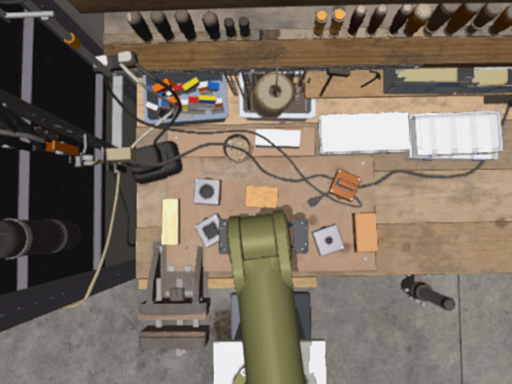

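All three keys look low and the boxes are where they stood. I'll check the key heights by depth.

```bash
python3 - <<'E'
from h import *
from scipy.spatial.transform import Rotation as Ro
d=load('w5'); s=d['s']; T=d['tool_from_camera']; R=Ro.from_quat(s['ee_rot']).as_matrix()
M=R@T[:3,:3]; o=R@T[:3,3]+s['tool_pos']; d['R']=M.T; d['t']=-M.T@o
for n,u,v in[('mains',120,171),('extr',93,62),('lamp',257,176),('spare',411,195),('box top mains',92,161),('box top lamp',257,155),('board',180,130)]: print(n,at_d(d,u,v).round(4))
E
```

```text
mains [0.4657 0.1548 0.0477]
extr [0.5765 0.1659 0.0483]
lamp [0.4592 0.0033 0.0484]
spare [ 0.4388 -0.1651  0.0582]
box top mains [0.475  0.1898 0.0362]
box top lamp [0.4807 0.0031 0.0365]
board [5.061e-01 9.660e-02 4.000e-04]
```

Mains, extractor and lamp caps are at 48 mm (fully down), and the spare is at 58 mm (up). The hand is clear, so I'll hand in.

```bash
python3 -c "
from plant import job
print(job.hand_in())"
```

```text
the job is handed in; nothing more can be done
None
```

I pressed the mains, extractor and lamp keys in that order with closed fingertips, reading about 9–11 N (vertical) at each stop, then lifted the hand clear and handed in at about 14 s.

- **Keys:** the last depth check put the mains, extractor and lamp caps at 47.7, 48.3 and 48.4 mm above the board, which is fully down. The spare's cap was at 58.2 mm, still up.
- **Boxes and other things:** each pressed key's centre was within about 1.5 mm of where I first measured it. The spare box and the other things looked unmoved in the pictures, but I did not measure them again.
- **Hand:** it ended about 0.2 m above the board, touching nothing, with a wrist force of about 0.7 N.
- **Disagreement:** before pressing, the top and wrist cameras differed by up to 6 mm on the lamp key, along its long side. The last look agreed with the top camera's position.

No check failed. The hand-in gives no verdict, so I don't have the judged result.

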